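Lock the hold-down flap of a display test cradle

ROBOT

A 6-joint arm with a two-finger parallel gripper is mounted at the origin on the work surface. World frame = base frame: x ahead of the robot, y to its left, z up, the work surface at z = 0. Lengths are in mm, angles in rad, forces in N, time in s.
With the tool pointing down it reaches from about 400 to 925 mm from the base axis. Payload 12.5 kg.
Tool frame: the origin (TCP) lies midway between the tips of the shut fingers; the grasp point (between the pads) lies env.grasp_offset behind it (env.grasp_offset is the distance from the TCP to the grasp point, in mm); x points along the fingers, y is the direction in which the jaws open and shut, and the axes are right-handed (so a half turn about x gives the same grasp; the last joint's range is limited). The gripper opens to 95 mm and grips with 3 to 60 N. Pads are 20 mm wide; open, the fingers measure 119 mm over their backs; the gripper's body (75 mm by 180 mm) begins 59 mm behind the grasp point.
Start: joints at [-1.319, 0.491, 1.559, -0, 1.092, -0.106], TCP at [218.908, -585.428, 214.661] pointing down, gripper open.
Joint ranges: [-3.1, 3.1], [-0.84, 2.19], [0.05, 2.79], [-1.13, 4.28], [0.06, 2.93], [-2.69, 2.69]. Speed limits (rad/s): [2.22, 2.22, 2.79, 3.14, 3.14, 3.14].

INTERFACE

Orientations are given as [roll, pitch, yaw] about the fixed x, y, z axes, in that order (R = Rz(yaw) Ry(pitch) Rx(roll)).
In Python, from cell import env gives the robot as it stands.
- The arm moves only by the tool apply_moves, never from a script. Its arguments are lists of equal length, an entry for each row: "offset": the shift along the world's x, y, z in units of 25 mm (1.0 is 25 mm), a list of three; "yaw": the turn about the world's z in units of 6 degrees (1.0 is 6 degrees); "jaw": the closure, from -1 (fully open) to 1 (shut), so that 0 is half open. A call has 1 to 20 rows; each row is the pose to reach, as a shift and turn from the pose measured when the call began; what a row does not reach only later rows make up. A row lasts 1/8 s, in which the tool goes at most 62.5 mm and 10.7 degrees, less where a joint would pass 70% of its speed; a pose out of reach is approached as far as the arm can. A call with a gripper value outside its range is refused whole. The fingers move at their own pace and stop on an object; the grip force is fixed at half the most. Time passes only in rows, so rows that repeat a pose let the fingers close. It gives the time, the measured TCP pose, the force and the opening at its end, in the units of the state.
- env.state(): the state, without advancing time (a new reading comes with each control period).
- env.read_camera(name): name is "scene" or "top" or "wrist"; returns a dict with "frame" (480x640x3 uint8, red, green, blue), "fx", "fy", "cx", "cy" (pixels), "xyz" and "rotation" of the camera in the world; the wrist camera has in their place "hand_eye" (4x4, takes a point from camera to tool coordinates, whose origin is the TCP and whose axes are the tool frame's). Camera axes: x right, y down, z forward; pixel columns grow to the right and rows downward; lengths in mm; the calibration is good to about 2 mm. The wrist camera is an equidistant fisheye: a pixel r from the principal point sees the ray r / f radians off the axis. A picture is of the moment at which its call begins: read the wrist's pose just before it. There is no depth.
- env.job_done(): hands the job in, once; it reports no verdict.
The state is a dict: "t": time; "joints": joint angles; "qvel": joint speeds; "tau": joint torques, N m; "eef_pos": TCP position; "tcp_rot": TCP orientation; "ft_force": force on the tool from outside, world axes, zero at the start; "moment": the same for the moment, N m; "opening": opening from 0.0 (shut) to 1.0 (fully open).
Only numpy, scipy, OpenCV 4.12 (cv2) and the standard library are available. Lean on these libraries where they do the work, as an engineer would, in place of code of your own. Each camera call takes 0.05 s, during which the arm holds its last target.

TASK

Close the aluminium hold-down flap of the display test cradle with a fingertip: push the raised flap over until it lies flat across the panel, then, keeping it pressed down, push it forward so that its free edge goes fully home beneath the fixed lip, and let go so that the lip holds it. Do not lift or shift the display panel or press on it, and leave the bottle, the pump block and the screwdriver where they are.

Things in the scene. Friction and masses are not known exactly. Their poses are not given: they have to be found in the camera images.
- cradle: black printed test cradle fixed to the desk: slab 172 x 190 x 12 mm. Origin on the desk under its middle line, 92 mm from the hinge-side edge; +x is the way the flap folds over and is pushed to tuck, z up. In its frame (mm): hinge axis at x -75 (block drawn back), z 24; front edge of the lip at x 46; two guides, tops 22 mm above the desk, at y +-36, x -87 to -49.
- flap (a joint): flap angle, rad, about the hinge axis (along cradle y): 0 flat along cradle +x (lower stop), 1.57 upright, 1.9 upper stop. Aluminium strap 115 mm from axis to free edge, 44 wide, 4 thick, centred on the axis. Spring 0.14 Nm/rad towards 1.25, friction 0.05 Nm: stays where it stands from 0.9 to 1.6; let go flat and untucked it springs up to about 0.7. Holding it flat takes 2.5 N at the rib.
- hinge_block (a joint): travel in m of the black block that carries the flap's hinge: 0 drawn back, 0.018 fully forward (cradle +x) at its stop. Slides with about 3 N of friction and stays where left. With the flap flat, its free edge is 6 mm short of the lip at 0 and 12 mm under the lip at 0.018. If it is forward before the flap is down, the flap lands on top of the lip.
- flap_axis (a point): middle of the hinge axis (moves with the hinge block, does not turn with the flap); axes as the cradle's.
- flap_rib (a point): middle of the top of the push rib on the flap's upper face (the face that looks back, away from the lip, while the flap stands): 44 mm long across the flap, 6 thick, 8 proud, its middle 91 mm from the hinge axis. A fingertip just behind it (hinge side) presses the flap down and pushes it forward. Axes turn with the flap: x to the free edge, z out of the upper face.
- flap_edge (a point): middle of the flap's free edge, at mid-thickness, 115 mm from the hinge axis.
- lip_edge (a point): middle of the lip's front lower edge; axes as the cradle's. Fixed aluminium lip, 64 mm wide, overhanging 14 mm from its post towards the hinge; underside 30 mm, top 35 mm above the desk. The flat flap's upper face is 26 mm above the desk; let go under the lip it rises about 4 mm and rests against the underside.
- panel: display panel, a white frame 75 x 150 x 6 mm with dark glass, loose, lying in the cradle within low rims; its long side lies along the cradle's y. Origin at the middle of its underside, 12 mm above the desk; its top is 18 mm above the desk, 4 mm below the flat flap. Not to be pressed or moved.
- bottle: bystander: small bottle, 40 mm across, 85 mm high, standing on the desk; origin at the middle of its underside. Leave alone.
- pump: bystander: black pump block 46 x 50 mm, 77 mm high with its white tube stubs, standing on the desk; origin at the middle of its underside. Leave alone.
- screwdriver: bystander: screwdriver 160 mm long lying on the desk along its own x, at most about 30 mm high. Leave alone.

How it is judged:
By the outcome, as a careful person would: the job done as asked, in the order asked, and still so for the second after the job is handed in, with the robot touching nothing.
It also fails if it takes over 40 s, if anything falls off the work surface, if the arm or the gripper's body presses on something with over 40 N, if the wrist force passes 120 N, or if a joint passes its speed limit or range.

## Working session

There is one attempt and no reset: what is moved stays moved. The work goes in short steps, Python scripts to look and compute and a tool call to move; the robot and the scene stay as the last step left them, time stands still between calls to the robot, and variables do not carry over. Pictures are saved under pics/ and viewed, and the job is handed in when it is done.

Besides the shell and the picture viewer there is one more tool, called after "Request:" as a command line: name --pt "numbers of a row" for each row, then --argument value for the rest. apply_moves: Moves the arm, as the interface text tells. Its arguments: {"type":"object","properties":{"offset":{"type":"array"},"yaw":{"type":"array"},"jaw":{"type":"array"}},"required":["offset","yaw","jaw"]}

```bash
ls; mkdir -p pics
python3 - <<'E'
from cell import env
import cv2
print(env.state())
for n in ["scene","top","wrist"]:
    c=env.read_camera(n); cv2.imwrite(f"pics/a_{n}.png",c["frame"][:,:,::-1])
    print(n,{k:v for k,v in c.items() if k!="frame"})
E
```

```text
pics
{'t': 0.0, 'joints': array([-1.31860066e+00,  4.91563150e-01,  1.55947973e+00, -3.28020939e-05,
        1.09169380e+00, -1.05599741e-01]), 'qvel': array([-0.00134864,  0.00083643, -0.00063513,  0.00041386,  0.00130004,
        0.00052833]), 'tau': array([-3.99632161e-03, -6.12654018e+01, -2.58177960e+01,  6.91118231e-02,
        4.82769858e-02, -9.16654631e-05]), 'eef_pos': array([ 218.83050783, -585.16282474,  214.0490914 ]), 'tcp_rot': array([-1.65097246,  1.56965193,  1.84843073]), 'ft_force': array([ 0.0662875 , -0.60056728, -0.05486321]), 'moment': array([ 0.00407158, -0.01675143,  0.04497702]), 'opening': 0.9970266991634681}
scene {'fx': 440.42092145307265, 'fy': 440.42092145307265, 'cx': 320.26355819998423, 'cy': 243.6220175333463, 'xyz': array([976.60835568, -61.86107266, 583.68812057]), 'rotation': array([-2.50330124,  0.00765729,  1.13786357])}
top {'fx': 438.6656409953146, 'fy': 438.6656409953146, 'cx': 315.32085867937377, 'cy': 239.50454628567172, 'xyz': array([482.02466394,  85.89854869, 734.61622276]), 'rotation': array([-2.95979664e+00, -1.91694647e-03, -1.55259157e+00])}
wrist {'fx': 371.64829954431775, 'fy': 371.64829954431775, 'cx': 326.9699028636522, 'cy': 243.38800082415997, 'hand_eye': array([[ 6.28424451e-04, -2.61752734e-01,  9.65134763e-01,
        -1.71807211e+02],
       [ 9.99999771e-01, -7.77742944e-05, -6.72219016e-04,
        -3.20405958e-01],
       [ 2.51017840e-04,  9.65134965e-01,  2.61752625e-01,
        -7.34413501e+01],
       [ 0.00000000e+00,  0.00000000e+00,  0.00000000e+00,
         1.00000000e+00]])}
```

View pics/a_scene.png

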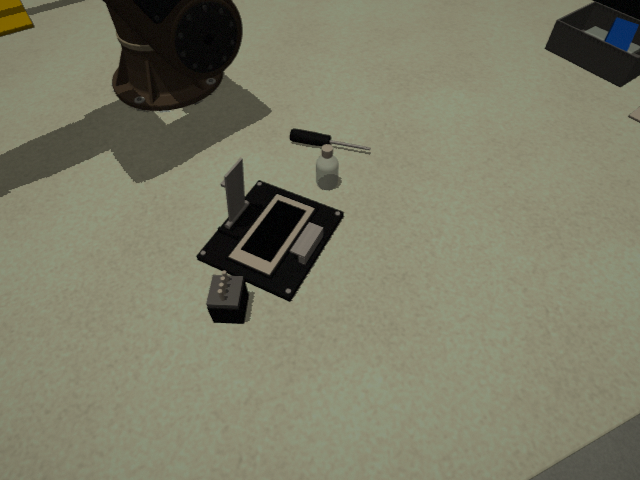

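View pics/a_top.png

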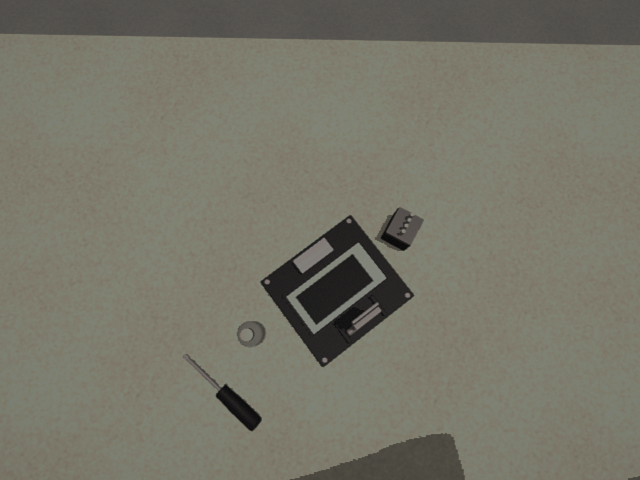

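View pics/a_wrist.png

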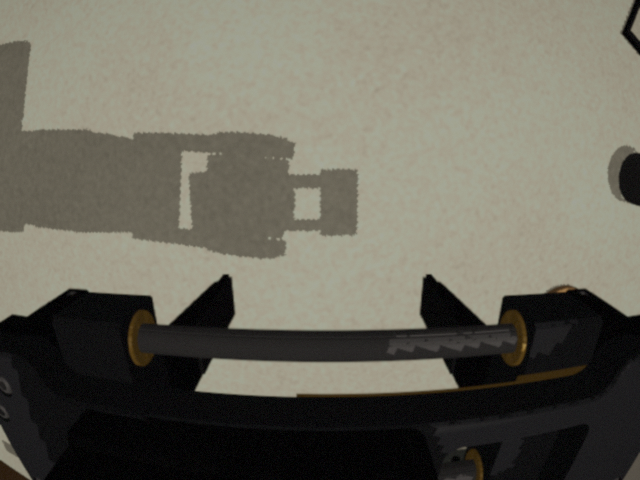

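The top view shows the cradle at about (337,291), the flap standing near (362,316), the lip near (313,254), the pump at (402,228), the bottle at (251,334) and the screwdriver at (225,395). I'll enlarge it.

Run:
```python
import cv2
a=cv2.imread("pics/a_top.png")[205:375,230:430]
cv2.imwrite("pics/b_top.png",cv2.resize(cv2.convertScaleAbs(a,alpha=1.6,beta=15),None,fx=4,fy=3.5,interpolation=cv2.INTER_CUBIC) if 0 else cv2.resize(cv2.convertScaleAbs(a,alpha=1.8,beta=15),None,fx=3.5,fy=3.5,interpolation=cv2.INTER_CUBIC))
a=cv2.imread("pics/a_scene.png")[145:330,190:355]
cv2.imwrite("pics/b_scene.png",cv2.resize(cv2.convertScaleAbs(a,alpha=1.8,beta=15),None,fx=3.2,fy=3.2,interpolation=cv2.INTER_CUBIC))
```

```text
(no output)
```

View pics/b_top.png

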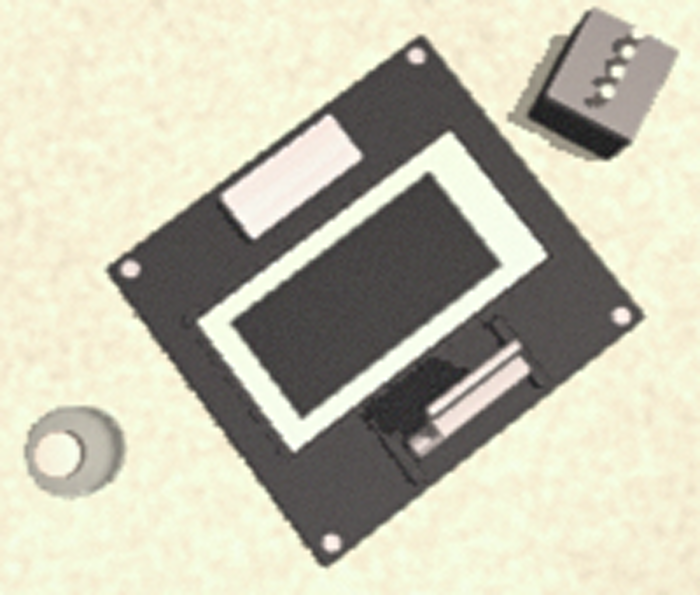

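View pics/b_scene.png

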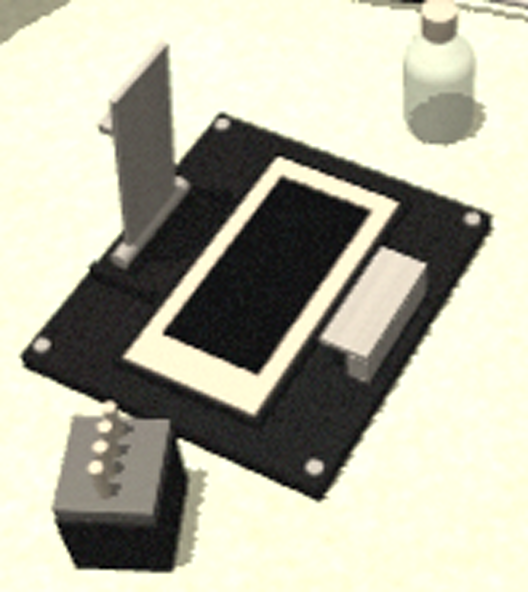

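```bash
cat > h.py <<'E'
import numpy as np, cv2
from cell import env
from scipy.spatial.transform import Rotation as R
from scipy.optimize import least_squares
def Rm(r): return R.from_euler('xyz',r).as_matrix()
def proj(P,c):
    p=(np.asarray(P,float)-c['xyz'])@Rm(c['rotation'])
    return np.c_[c['fx']*p[:,0]/p[:,2]+c['cx'],c['fy']*p[:,1]/p[:,2]+c['cy']]
def Tc(x,y,yaw,P):
    P=np.asarray(P,float); c,s=np.cos(yaw),np.sin(yaw)
    return np.c_[x+c*P[:,0]-s*P[:,1],y+s*P[:,0]+c*P[:,1],P[:,2]]
def flap(a,t,P): # flap coords: x along, z out of upper face
    P=np.asarray(P,float); c,s=np.cos(a),np.sin(a)
    return np.c_[-75+t+c*P[:,0]-s*P[:,2],P[:,1],24+s*P[:,0]+c*P[:,2]]
E
cat > fit.py <<'E'
from h import *
ct=env.read_camera("top"); cs=env.read_camera("scene")
C=np.array([[80,-95,12],[80,95,12],[-92,95,12],[-92,-95,12]])
tp=np.array([[423,37],[108,268],[325,566],[643,318]])/3.5+[230,205]
sp=np.array([[322,498],[490,218],[225,113],[25,358]])/3.2+[190,145]
F=np.array([[115,-22,-2],[115,22,-2]]) # under face top corners in scene
sf=np.array([[113,103],[167,46]])/3.2+[190,145]
def res(p):
    r=[proj(Tc(*p[:3],C),ct)-tp, proj(Tc(*p[:3],C),cs)-sp, proj(Tc(*p[:3],flap(p[3],p[4],F)),cs)-sf]
    return np.concatenate(r).ravel()
s=least_squares(lambda p:np.r_[res(p),0],[450,30,.65,1.4,0]); print(s.x, np.round(res(s.x).reshape(-1,2),1).tolist())
np.save("fit.npy",s.x)
p=s.x
def draw(fr,c,off,sc):
    def L(P):
        q=(proj(P,c)-off)*sc; cv2.polylines(fr,[np.int32(q*8)],True,(0,0,255),1,cv2.LINE_AA,3)
    T=lambda P:Tc(*p[:3],P)
    L(T(C)); L(T(C-[0,0,12]))
    for z in (-2,2): L(T(flap(p[3],p[4],[[8,-22,z],[115,-22,z],[115,22,z],[8,22,z]])))
    L(T(flap(p[3],p[4],[[88,-22,10],[94,-22,10],[94,22,10],[88,22,10]])))
    L(T([[46,-32,35],[60,-32,35],[60,32,35],[46,32,35]]))
    return fr
for n,c,o,w,k in (("top",ct,[230,205],(200,170),3.5),("scene",cs,[190,145],(165,185),3.2)):
    a=c["frame"][o[1]:o[1]+w[1],o[0]:o[0]+w[0],::-1]
    a=cv2.resize(cv2.convertScaleAbs(a,alpha=1.8,beta=15),None,fx=k,fy=k,interpolation=cv2.INTER_CUBIC)
    cv2.imwrite(f"pics/c_{n}.png",draw(a,c,o,k))
E
python3 fit.py
```

```text
[540.67963477  53.96879497   0.66286831   1.31415312 -14.12237424] [[-0.4, -2.9], [-1.7, -1.5], [-0.6, -0.2], [1.0, -1.5], [-1.2, -2.1], [1.3, -1.6], [-1.6, -1.3], [-2.5, -1.4], [-0.0, 0.6], [0.0, -0.5]]
```

```bash
python3 - <<'E'
s=open('fit.py').read()
s=s.replace("s=least_squares(lambda p:np.r_[res(p),0],[450,30,.65,1.4,0])","""res0=res
def res(p):
    r=res0(p).reshape(-1,2)-0
    r[:4]-=p[5:7]; r[4:]-=p[7:9]; return r.ravel()
s=least_squares(lambda p:np.r_[res(p),p[5:]/1.5],[450,30,.65,1.4,1,0,0,0,0],bounds=([0,-500,-3,0,-.1]+[-9]*4,[900,500,3,1.9,18]+[9]*4))""")
s=s.replace("q=(proj(P,c)-off)*sc","q=(proj(P,c)-off-(p[5:7] if c is ct else p[7:9]))*sc")
open('fit.py','w').write(s)
E
python3 fit.py
```

```text
[ 5.40790979e+02  5.42451451e+01  6.63008705e-01  1.44581344e+00
 -1.00000000e-01 -5.39016580e-01 -1.44929759e+00 -7.05068658e-01
 -1.54967950e+00] [[-0.1, -1.5], [-1.3, -0.1], [-0.3, 1.2], [1.4, -0.2], [-0.3, -0.6], [2.2, -0.1], [-0.7, 0.3], [-1.7, 0.1], [0.0, 0.3], [0.2, -0.7]]
```

View pics/c_top.png

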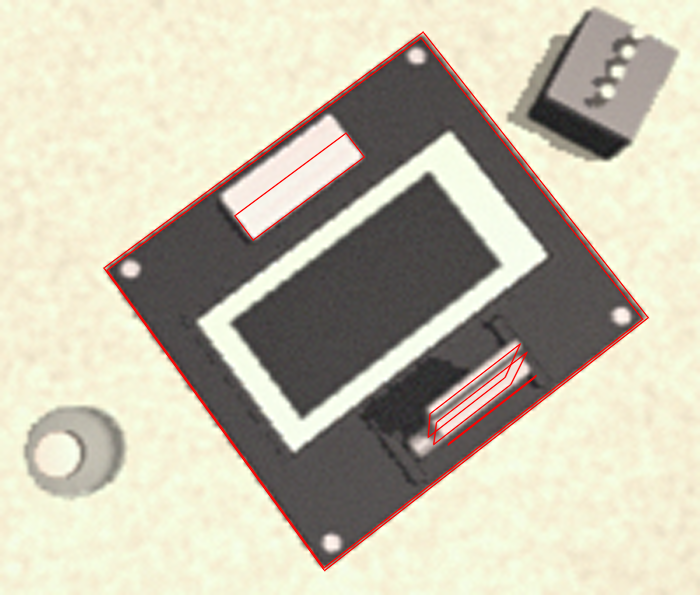

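View pics/c_scene.png

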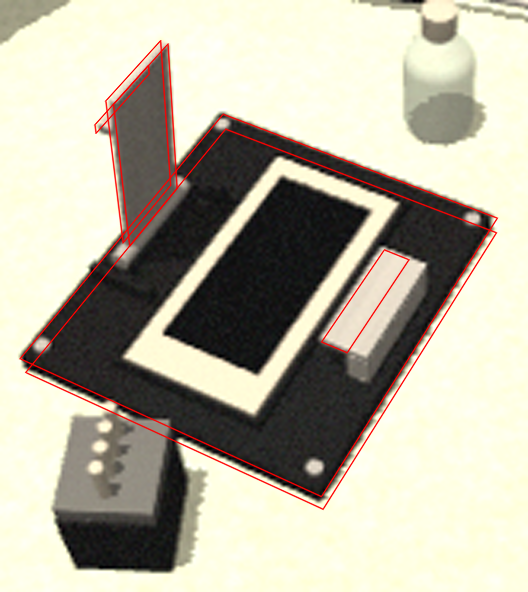

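Run:
```python
from h import *
p=np.load("fit.npy"); print(env.grasp_offset)
s=env.state(); M=Rm(s['tcp_rot']); print(np.round(M,3))
jy=np.degrees(np.arctan2(M[1,1],M[0,1])); print("jaw dir",jy,"cradle y",np.degrees(p[2])+90)
def w(x,y,z): return Tc(*p[:3],[[x,y,z]])[0]
e=s['eef_pos']; print(e, w(-95,0,170), (w(-95,0,170)-e)/25, s['t'])
# bystanders in cradle frame: pump top z~65, bottle base
ct=env.read_camera("top")
def ray(u,v,z):
    d=Rm(ct['rotation'])@[(u-.5*0-ct['cx'])/ct['fx'],(v-ct['cy'])/ct['fy'],1]; P=ct['xyz']+d*(z-ct['xyz'][2])/d[2]
    c,s_=np.cos(p[2]),np.sin(p[2]); q=P-[p[0],p[1],0]; return P, [c*q[0]+s_*q[1],-s_*q[0]+c*q[1]]
print("pump",ray(407,225,65)); print("bottle",ray(246,335,85))
```

```text
18.8
[[-0.     0.35  -0.937]
 [ 0.    -0.937 -0.35 ]
 [-1.    -0.     0.   ]]
jaw dir -69.49959139762323 cradle y 127.98760055613087
[ 218.8822507  -585.3842461   214.52296498] [465.9173017   -4.22649289 170.        ] [ 9.88140204 23.24631013 -1.7809186 ] 0.35
pump (array([630.8128903 , -55.92111747,  65.        ]), [np.float64(3.1438916388777045), np.float64(-142.2345453270334)])
bottle (array([459.07496644, 184.58302039,  85.        ]), [np.float64(15.817797000421336), np.float64(153.02047485847666)])
```

Request:
apply_moves --pt "0.4 1 0" --pt "1.2 2.8 0" --pt "2 4.7 0" --pt "2.9 6.7 0" --pt "3.7 8.7 0" --pt "4.5 10.7 0" --pt "5.4 12.7 0" --pt "6.2 14.7 0" --pt "7.1 16.7 0" --pt "7.9 18.6 0" --pt "8.6 20.3 -0.3" --pt "9.2 21.6 -0.6" --pt "9.6 22.6 -0.9" --pt "9.88 23.25 -1" --pt "9.88 23.25 -1" --pt "9.88 23.25 -1" --yaw '[0.2,0.4,0.6,0.8,1,1.2,1.4,1.6,1.8,2.1,2.4,2.7,2.9,2.9,2.9,2.9]' --jaw '[1,1,1,1,1,1,1,1,1,1,1,1,1,1,1,1]'

```text
t: 2.4
eef_pos: [465.7, -4.5, 189.7]
tcp_rot: [1.834, 1.571, -0.646]
ft_force: [0.5, -0.3, -0.3]
opening: 0.008
```

```bash
cat > look.py <<'E'
import sys
from h import *
p=np.load("fit.npy")
def cr(P):
    c,s_=np.cos(p[2]),np.sin(p[2]); q=P-[p[0],p[1],0]; return np.round([c*q[0]+s_*q[1],-s_*q[0]+c*q[1],P[2]],1)
s=env.state(); print(s['t'],np.round(s['eef_pos'],1),"cradle",cr(s['eef_pos']),"F",np.round(s['ft_force'],1),s['opening'])
M=Rm(s['tcp_rot']); print("jaw",np.degrees(np.arctan2(M[1,1],M[0,1])),"x",np.round(M[:,0],3),np.round(s['joints'],2))
ims=[]
for n,o,w,k in (("top",[230,205],(200,170),2),("scene",[190,100],(165,230),2)):
    c=env.read_camera(n)
    a=c["frame"][o[1]:o[1]+w[1],o[0]:o[0]+w[0],::-1]
    a=cv2.resize(cv2.convertScaleAbs(a,alpha=1.8,beta=15),(400,340) if n=="top" else (395,550),interpolation=cv2.INTER_CUBIC)
    ims.append(np.vstack([a,np.zeros((550-a.shape[0],a.shape[1],3),np.uint8)]))
cv2.imwrite(sys.argv[1],np.hstack(ims))
E
python3 look.py pics/d1.png
```

```text
2.4 [465.7  -4.5 189.7] cradle [-9.530e+01 -1.000e-01  1.897e+02] F [ 0.5 -0.3 -0.3] 0.008190690338376392
jaw -52.097698702995736 x [ 0. -0. -1.] [-0.15  0.3   1.97 -0.    0.88  0.76]
```

View pics/d1.png

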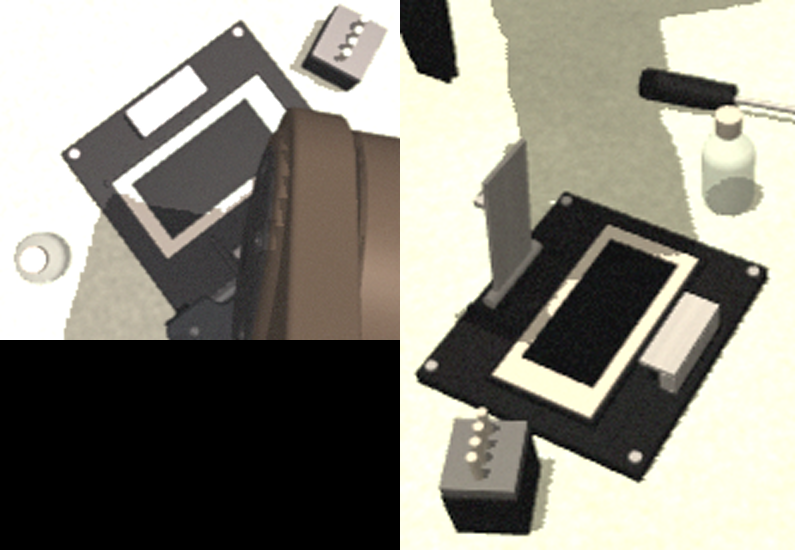

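Run:
```python
from h import *
s=env.state(); c=env.read_camera("scene"); print((proj([s['eef_pos']],c)-[190,100])*2.391+[400,0])
cv2.imwrite("pics/w1.png",env.read_camera("wrist")["frame"][:,:,::-1])
a=c["frame"][20:220,150:310,::-1]; cv2.imwrite("pics/s1.png",cv2.resize(cv2.convertScaleAbs(a,alpha=2.2,beta=20),None,fx=3,fy=3,interpolation=cv2.INTER_CUBIC))
print((proj([s['eef_pos']],c)-[150,20])*3)
```

```text
[[435.25187352  72.79837481]]
[[164.23070705 331.34049537]]
```

View pics/w1.png

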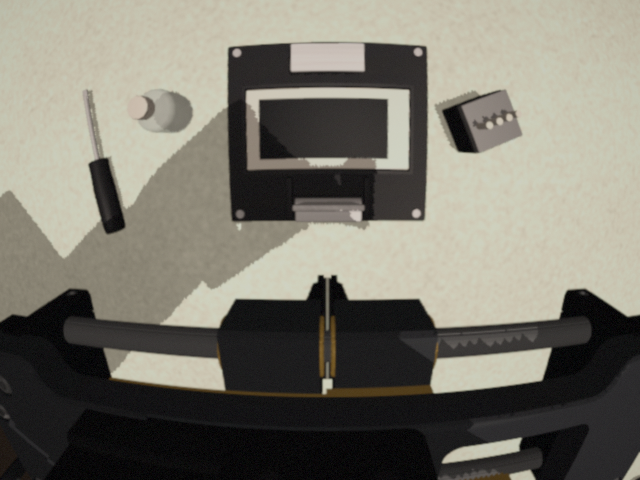

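View pics/s1.png

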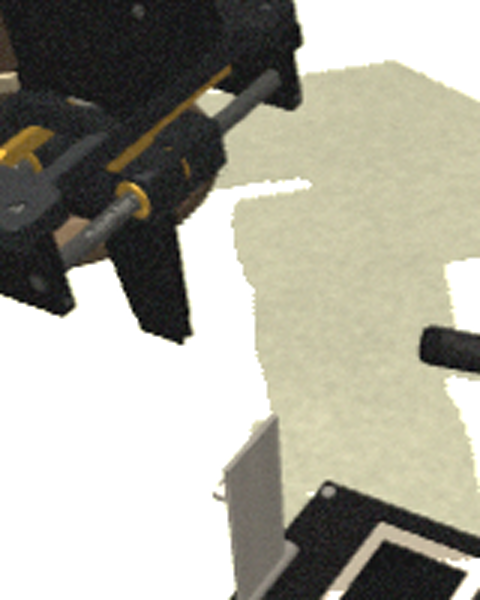

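Run:
```python
from h import *
p=np.load("fit.npy")
s=env.state()['eef_pos']
hf=10
for a in np.linspace(1.4,0,15):
    rc=70+14*(1-a/1.4)
    z=flap(a,0,[[rc,0,2]])[0]; rib=flap(a,0,[[88,0,10]])[0]
    xf=min(z[0],rib[0]); zb=z[2]
    # place corner on face at lower of: if rib limits, keep zb
    P=Tc(*p[:3],[[xf-hf,0,zb]])[0]
    print(round(a,2),np.round([xf-hf,zb,z[0]-rib[0]],1), np.round((P-s)/25,2))
```

```text
1.4 [-79.9  93.3   4.8] [ 0.48  0.39 -3.86]
1.3 [-71.1  92.9   3.2] [ 0.76  0.61 -3.87]
1.2 [-62.4  91.8   1.7] [ 1.03  0.82 -3.92]
1.1 [-54.   90.    0.3] [ 1.3   1.03 -3.99]
1.0 [-46.7  87.3  -0.8] [ 1.53  1.21 -4.09]
0.9 [-39.9  84.   -1.8] [ 1.74  1.37 -4.23]
0.8 [-33.5  79.9  -2.6] [ 1.94  1.53 -4.39]
0.7 [-27.4  75.1  -3.3] [ 2.14  1.68 -4.58]
0.6 [-21.8  69.7  -3.7] [ 2.31  1.82 -4.8 ]
0.5 [-16.6  63.6  -4.1] [ 2.48  1.95 -5.04]
0.4 [-12.1  57.   -4.3] [ 2.62  2.06 -5.31]
0.3 [-8.2 49.8 -4.3] [ 2.74  2.16 -5.59]
0.2 [-5.  42.3 -4.3] [ 2.84  2.23 -5.9 ]
0.1 [-2.6 34.3 -4.2] [ 2.92  2.29 -6.22]
0.0 [-1. 26. -4.] [ 2.97  2.33 -6.55]
```

Request:
apply_moves --pt "0 0 -1" --pt "0 0 -2.2" --pt "0 0 -3.3" --pt "0 0 -3.86" --pt "0.2 0.16 -3.86" --pt "0.48 0.38 -3.86" --pt "0.76 0.6 -3.87" --pt "1.03 0.81 -3.92" --pt "1.3 1.02 -3.99" --pt "1.53 1.2 -4.09" --pt "1.74 1.37 -4.23" --pt "1.94 1.53 -4.39" --pt "2.14 1.68 -4.58" --pt "2.31 1.82 -4.8" --pt "2.31 1.82 -4.8" --yaw '[0,0,0,0,0,0,0,0,0,0,0,0,0,0,0]' --jaw '[1,1,1,1,1,1,1,1,1,1,1,1,1,1,1]'

```text
t: 4.47
eef_pos: [523.8, 41.0, 69.3]
tcp_rot: [3.06, 1.571, 0.579]
ft_force: [-0.2, -0.9, -0.3]
opening: 0.002
```

```bash
python3 look.py pics/d2.png; python3 -c "
from h import *
cv2.imwrite('pics/w2.png',env.read_camera('wrist')['frame'][:,:,::-1])"
```

```text
4.475 [523.8  41.   69.3] cradle [-21.5   0.1  69.3] F [-0.2 -0.9 -0.3] 0.0019378791666352449
jaw -52.13842254382255 x [ 0.  0. -1.] [-0.05  0.55  1.94  0.    0.64  0.86]
```

View pics/d2.png

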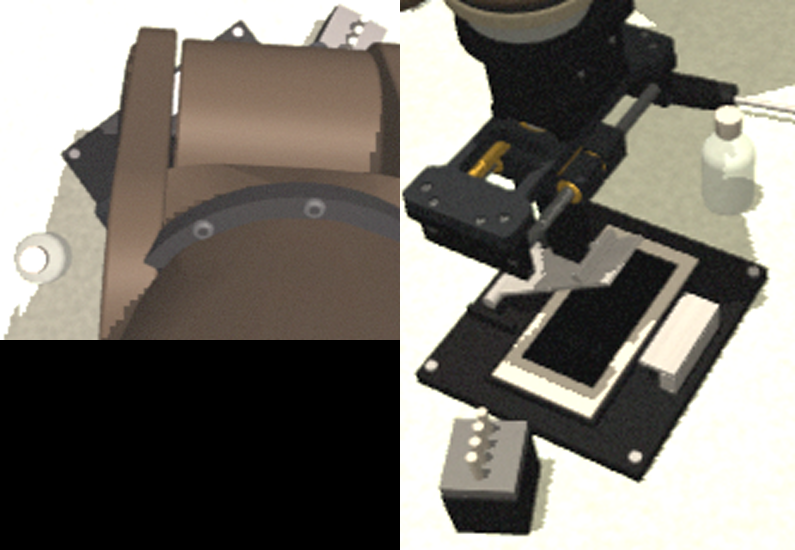

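View pics/w2.png

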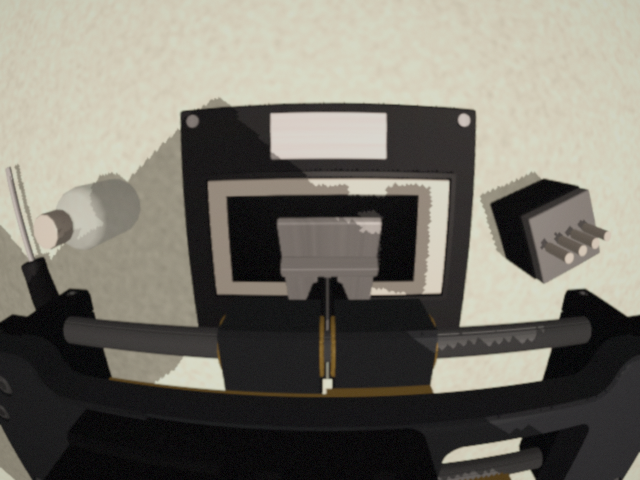

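The flap is down to about 0.6 rad with the finger just behind the rib. The panel hasn't moved. I'll carry on to flat.

Request:
apply_moves --pt "0.15 0.12 -0.23" --pt "0.3 0.23 -0.49" --pt "0.42 0.33 -0.78" --pt "0.52 0.41 -1.08" --pt "0.6 0.46 -1.4" --pt "0.63 0.49 -1.6" --pt "0.63 0.49 -1.72" --pt "0.63 0.49 -1.76" --pt "0.63 0.49 -1.76" --yaw '[0,0,0,0,0,0,0,0,0]' --jaw '[1,1,1,1,1,1,1,1,1]'

```text
t: 5.75
eef_pos: [539.6, 53.1, 26.1]
tcp_rot: [2.57, 1.57, 0.089]
ft_force: [-0.5, 1.0, 2.5]
opening: 0.006
```

```bash
python3 look.py pics/d3.png; python3 -c "
from h import *
cv2.imwrite('pics/w3.png',env.read_camera('wrist')['frame'][:,:,::-1])"
```

```text
5.75 [539.6  53.1  26.1] cradle [-1.7 -0.2 26.1] F [-0.5  1.   2.5] 0.005858027632270105
jaw -52.15656240657148 x [ 0.001  0.    -1.   ] [-0.02  0.64  1.93  0.    0.57  0.89]
```

View pics/d3.png

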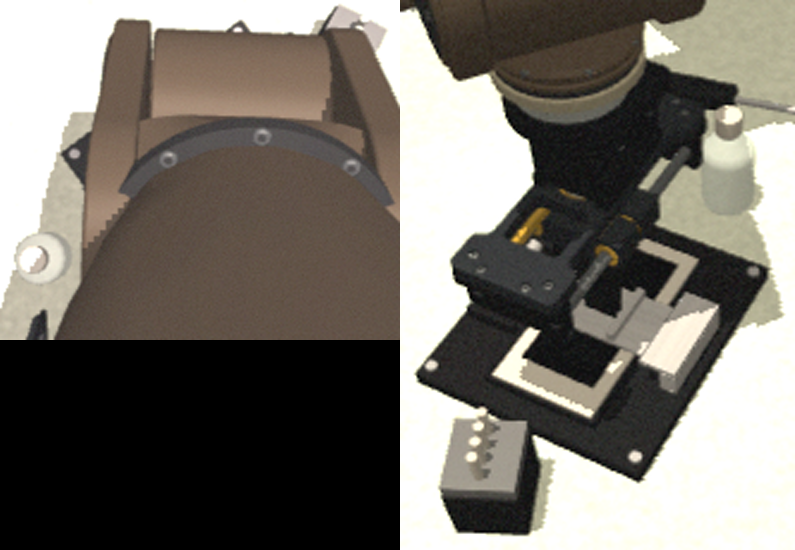

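View pics/w3.png

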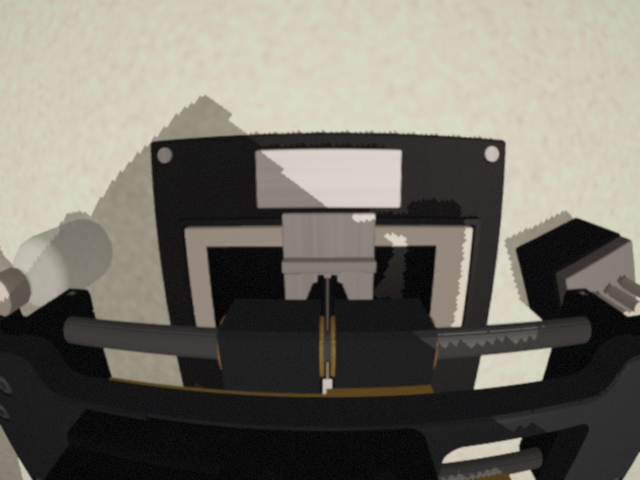

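The flap is flat, with the tip at z 26.1 and about 2.5 N on it. In the scene view its free edge is just short of the lip. I'll press slightly more, then ease forward onto the rib.

Request:
apply_moves --pt "0 0 -0.06" --pt "0 0 -0.12" --pt "0.06 0.05 -0.12" --pt "0.13 0.1 -0.12" --pt "0.19 0.15 -0.12" --pt "0.19 0.15 -0.12" --yaw '[0,0,0,0,0,0]' --jaw '[1,1,1,1,1,1]'

```text
t: 6.65
eef_pos: [544.7, 56.9, 24.1]
tcp_rot: [2.503, 1.568, 0.022]
ft_force: [-2.6, 1.2, 17.1]
opening: 0.003
```

```bash
python3 look.py pics/d4.png
```

```text
6.65 [544.7  56.9  24.1] cradle [ 4.7 -0.3 24.1] F [-2.6  1.2 17.1] 0.0026652392353718538
jaw -52.15370801822452 x [ 0.003  0.    -1.   ] [-0.02  0.65  1.92  0.    0.57  0.89]
```

Request:
apply_moves --pt "0 0 0.04" --pt "0.06 0.05 0.04" --pt "0.13 0.1 0.04" --pt "0.19 0.15 0.04" --pt "0.25 0.2 0.04" --pt "0.32 0.25 0.04" --pt "0.32 0.25 0.04" --yaw '[0,0,0,0,0,0,0]' --jaw '[1,1,1,1,1,1,1]'

```text
t: 7.62
eef_pos: [552.6, 63.1, 25.4]
tcp_rot: [2.479, 1.568, -0.002]
ft_force: [-2.8, -1.0, 6.5]
opening: 0.005
```

```bash
python3 look.py pics/d5.png
```

```text
7.625 [552.6  63.1  25.4] cradle [14.8 -0.3 25.4] F [-2.8 -1.   6.5] 0.004946193514954184
jaw -52.15070041346196 x [ 0.002 -0.    -1.   ] [-0.01  0.65  1.89  0.    0.59  0.91]
```

View pics/d5.png

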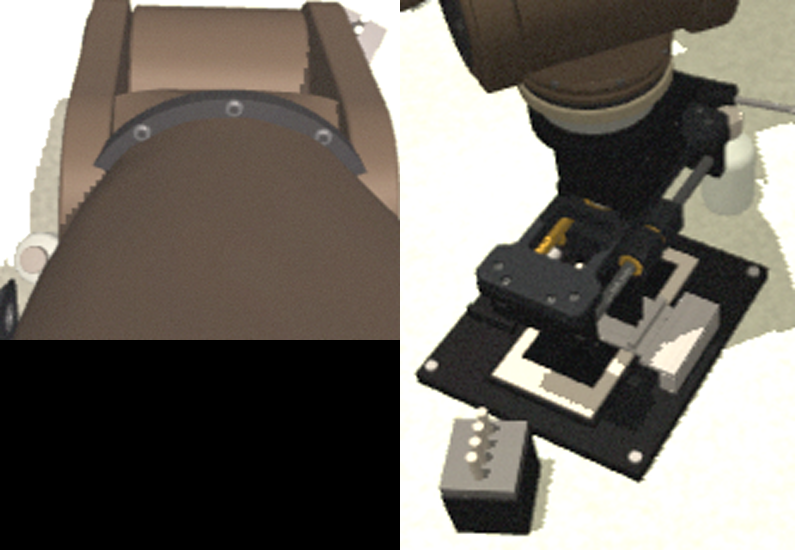

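The push force is about 3 N and the rib is moving towards the lip, so the block is sliding. I'll keep going until it reaches the stop.

Request:
apply_moves --pt "0.06 0.05 0" --pt "0.13 0.1 0" --pt "0.19 0.15 0" --pt "0.22 0.17 0" --pt "0.22 0.17 0" --yaw '[0,0,0,0,0]' --jaw '[1,1,1,1,1]'

```text
t: 8.35
eef_pos: [554.9, 65.8, 24.9]
tcp_rot: [-0.324, 1.565, -2.805]
ft_force: [-12.9, -14.0, 9.2]
opening: 0.004
```

```bash
python3 look.py pics/d6.png
```

```text
8.35 [554.9  65.8  24.9] cradle [18.2  0.5 24.9] F [-12.9 -14.    9.2] 0.003620948044082304
jaw -52.110875602470486 x [-0.005 -0.002 -1.   ] [ 0.    0.66  1.88 -0.    0.61  0.91]
```

```bash
python3 -c "
from h import *
w=env.read_camera('wrist')['frame'][:,:,::-1]; c=env.read_camera('scene')['frame'][180:290,250:350,::-1]
cv2.imwrite('pics/w7.png',np.hstack([cv2.resize(cv2.convertScaleAbs(w[120:320,220:430],alpha=1.5),(400,380)),cv2.resize(cv2.convertScaleAbs(c,alpha=1.5),(346,380),interpolation=cv2.INTER_CUBIC)]))"
```

```text
(no output)
```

View pics/w7.png

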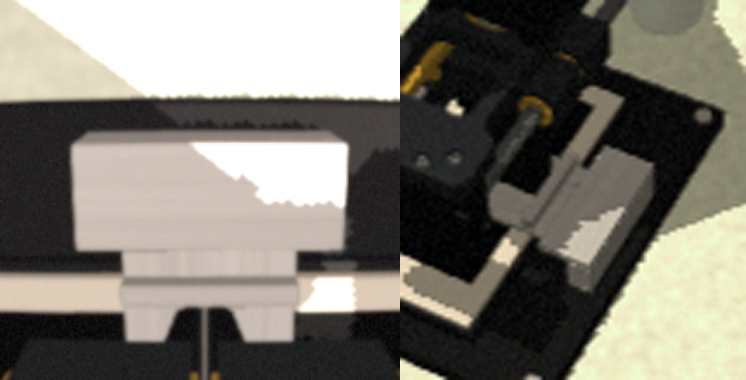

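The push stopped hard with about 19 N on the tip. The flap is tucked under the lip: the rib-to-lip gap is about 7.5–9 mm, and a fully home flap should show 9 mm. I'll release straight up.

Request:
apply_moves --pt "0 0 0" --pt "0 0 0.04" --pt "-0.02 -0.02 0.1" --pt "-0.03 -0.03 0.2" --pt "-0.04 -0.03 0.4" --pt "-0.06 -0.05 0.8" --pt "-0.1 -0.08 1.6" --pt "-0.2 -0.16 2.8" --pt "-0.6 -0.5 4" --pt "-1.6 -1.3 5" --pt "-2.8 -2.6 5.5" --pt "-3.2 -4.6 6" --pt "-3.6 -6.6 6" --pt "-3.6 -8.6 6" --pt "-3.6 -10 6" --pt "-3.6 -10 6" --yaw '[0,0,0,0,0,0,0,0,0,0,0,0,0,0,0,0]' --jaw '[1,1,1,1,1,1,1,1,1,1,1,1,1,1,1,1]'

```text
t: 10.55
eef_pos: [464.8, -186.0, 175.4]
tcp_rot: [-0.189, 1.566, -2.673]
ft_force: [-0.5, -0.5, 0.7]
opening: 0.003
```

```bash
python3 look.py pics/d8.png
python3 - <<'E'
from h import *
p=np.load("fit.npy")
ct=env.read_camera("top"); cs=env.read_camera("scene")
T=lambda P:Tc(*p[:3],P)
out=[]
for c,o,w,k,d in ((ct,[255,205],(165,165),2.4,p[5:7]),(cs,[190,175],(165,130),2.4,p[7:9])):
    a=c["frame"][o[1]:o[1]+w[1],o[0]:o[0]+w[0],::-1]
    a=cv2.resize(cv2.convertScaleAbs(a,alpha=1.6,beta=10),None,fx=k,fy=k,interpolation=cv2.INTER_CUBIC)
    for P in (flap(.04,18,[[88,-22,10],[94,-22,10],[94,22,10],[88,22,10]]),[[46,-32,35],[60,-32,35],[60,32,35],[46,32,35]]):
        cv2.polylines(a,[np.int32((proj(T(P),c)-d-o)*k*8)],True,(0,0,255),1,cv2.LINE_AA,3)
    out.append(np.vstack([a,np.zeros((400-a.shape[0],a.shape[1],3),np.uint8)]))
cv2.imwrite("pics/e8.png",np.hstack(out))
E
```

```text
10.55 [ 464.8 -186.   175.4] cradle [-207.8 -142.6  175.4] F [-0.5 -0.5  0.7] 0.0034114741291145726
jaw -52.28194181247204 x [-0.004 -0.002 -1.   ] [-0.51  0.37  1.9  -0.01  0.87  0.41]
```

View pics/d8.png

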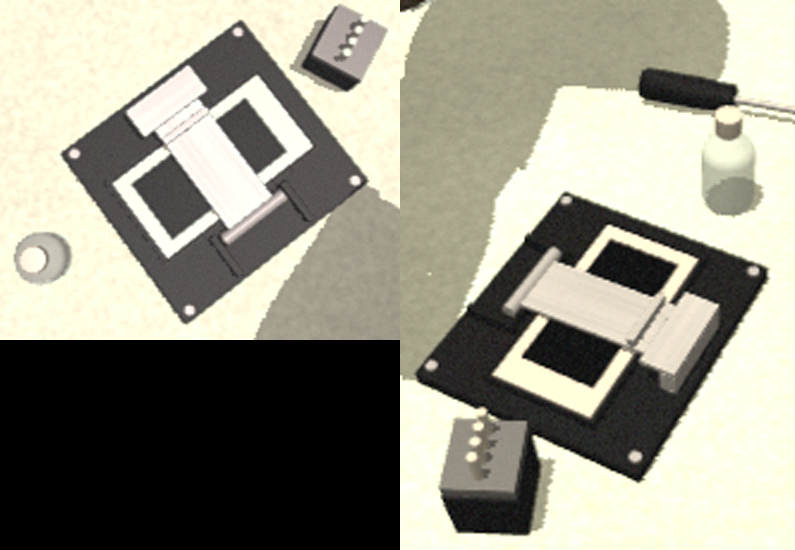

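View pics/e8.png

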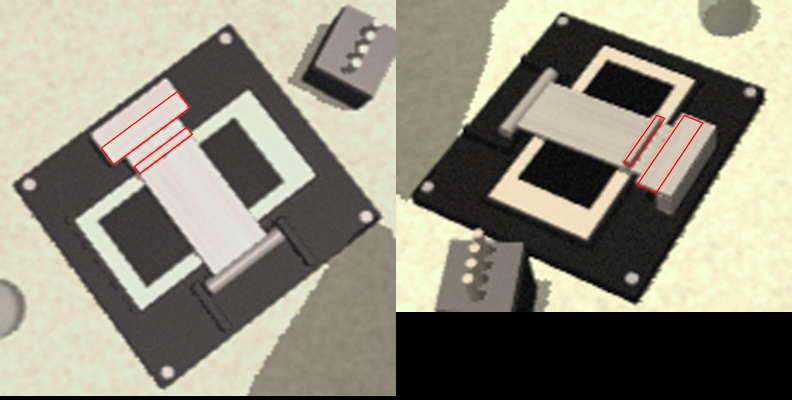

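The overlay of the rib at full travel (18 mm) matches the pictures in both views. The flap is held under the lip, and the panel, bottle, pump and screwdriver are where they were.

```bash
python3 -c "
from cell import env
print(env.job_done())"
```

```text
the job is handed in; nothing more can be done
None
```

The flap is closed. I pushed it flat with the shut fingertips, slid it forward while keeping it pressed until the hinge block hit its stop, and let go with the lip holding it. I handed the job in at about 10.6 s.

- **Tuck:** in the top and scene pictures the rib lies where full 18 mm travel predicts, and the flap stayed down under the lip after release.
- **Bystanders:** by eye, the panel, bottle, pump and screwdriver are where they started.
- **Forces:** the highest I read were about 17 N pressing down on the flat flap (briefly, then eased to about 6–9 N) and 19 N forward against the stop. At 17 N the tip read z 24.1 mm, about 2 mm below where the flat flap should stop it.
- **Mismatch:** the tip stopped 2–3 mm earlier than I had predicted. I put this down to my guess at the finger depth and the camera calibration, since the rib position agreed in both pictures.

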